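# Open the touch-latch spice cupboard without gripping

### The arm

A 6-joint arm with a two-finger parallel gripper is mounted at the origin on the work surface. World frame = base frame: x ahead of the robot, y to its left, z up, the work surface at z = 0. Lengths are in mm, angles in rad, forces in N, time in s.
With the tool pointing down it reaches from about 300 to 775 mm from the base axis. Payload 14.6 kg.
Tool frame: the origin (TCP) lies at the very end of the fingers, on their centre line; the grasp point (between the pads) lies 19 mm behind it; z points along the fingers, y is the line along which they close (so a half turn about z gives the same grasp; the last joint's range is limited). The gripper opens to 85 mm and grips with 20 to 120 N. Pads are 22 mm wide; open, the fingers measure 114 mm over their backs; the gripper's body (76 mm by 85 mm) begins 54 mm behind the grasp point. The pads swing forward as they close: fully open they stand 13 mm farther back than shut.
Start: joints at [1.163, 0.3, 1.521, -0, 1.321, -0.067], TCP at [183.83, 518.359, 231.281] pointing down, gripper open.
Joint ranges: [-3.03, 3.03], [-0.79, 2.21], [0.23, 2.52], [-1.04, 4.18], [0, 3.07], [-2.55, 2.55]. Speed limits (rad/s): [2.22, 2.22, 2.57, 3.14, 3.14, 3.14].

### API

Orientations are given as a rotation vector (axis times angle).
In Python, from station import env, cams gives the robot as it stands. The module is installed in compiled form; this text tells all that it offers.
- The arm moves only by the shell command python3 -m handwheel 'ROWS' [OPENING] [FORCE]. ROWS is JSON, a list of rows, each a list of 6 numbers: the shift along the tool's x, y, z each as a share of 500 mm, from -1 to 1, then the turn, a rotation vector about the tool's x, y, z each as a share of pi/4 rad, from -1 to 1. A call has exactly 5 rows; each row is the pose to reach, as a shift and turn from the pose commanded when the call began, along the tool's axes at that moment; what a row does not reach only later rows make up. A row lasts 1/8 s, in which the tool goes at most 62.5 mm and 10.7 degrees, less where a joint would pass 70% of its speed; a pose out of reach is approached as far as the arm can. A call with a number of a shift or a turn outside -1 to 1 is refused whole. A call with a gripper value outside its range is refused whole. OPENING is the opening, from 0 (shut) to 1 (fully open), set as the call begins (- or left out, the last holds). The fingers move at their own pace and stop on an object; FORCE is the grip in N (left out, the last holds). Time passes only in rows, so rows that repeat a pose let the fingers close, or fill a call up. It gives the time, the measured TCP pose, the force, the opening and the grip force at its end, in the units of the state.
- env.get_state(): the state, without advancing time (a new reading comes with each control period).
- cams.read_camera(name): name is "scene" or "top"; returns (picture, depth): 384x512x3 uint8, red, green, blue; 384x512 float32, mm along the optical axis (not along the pixel's ray), 0 where there is no reading.
- cams.camera_params(name): a dict with "mtx" (3x3 intrinsics, pixels), "origin" and "attitude" of the camera in the world. Camera axes: x right, y down, z forward; pixel columns grow to the right and rows downward; lengths in mm; the calibration is good to about 2 mm. A picture is of the moment at which its call begins. camera_params takes no time and is no camera call.
- env.sign_off(): hands the job in; it is judged then, once.
The state is a dict: "time": time; "joints": joint angles; "dq": joint speeds; "effort": joint torques, N m; "eef_pos": TCP position; "orientation": TCP orientation; "force": force on the tool from outside, world axes, zero at the start; "wrist_torque": the same for the moment, N m; "opening": finger opening in mm; "grip_force": force on a finger pad.
Only numpy, scipy, OpenCV 4.12 (cv2) and the standard library are available. Lean on these libraries where they do the work, as an engineer would, in place of code of your own. Each camera call takes 0.05 s, during which the arm holds its last target. There are 200 camera calls.

### The job

Press the blue door of the little spice cupboard near its free edge so that the touch catch lets go and the door springs ajar by itself, then take the finger away. Then put a fingertip behind the ajar door and push it wide open, square to the cupboard front or a little beyond, and come clear. Do not grip the door, and leave the sugar pot, the tin and the tumbler where they stand.

Things in the scene. Friction and masses are not known exactly. Their poses are not given: they have to be found in the camera images.
- cupboard: Beech countertop spice cupboard, fixed: carcass 160 mm deep (its x), 204 mm wide (its y), 190 mm high (z). Origin: underside, middle of the carcass. -x points out of the front (the door side), +y to the hinge side, z up. The carcass front edge lies at x = -80 mm; the shut door covers it with a 6 mm gap behind it. Nothing stands on top.
- door (a joint): Door angle, rad: 0 shut, positive open, 1.9 at most; no handle. It can be pushed in to -0.03 (firm stop). The catch trips when it is pushed in past about -0.015 (2.5 mm at the press point, 3 to 4 N); on letting go the door springs out to about 0.55 to 0.65 and stays there. The hinge is slightly stiff (0.06 N m), so the door stays wherever it is left.
- door_hinge (a point): Top end of the door's upright hinge line, 188 mm above the counter, in the cupboard frame at x = -86, y = +100 mm. The door's inner face passes through this line. The door, blue outside and beech inside, is 200 mm wide, 16 mm thick, spans 8 to 188 mm above the counter and, shut, runs from the hinge to the cupboard's -y.
- door_press (a point): Point on the outer blue face of the door near its free edge, a good place to press (towards the cupboard's +x): 165 mm from the hinge line and 25 mm below the door's top edge. It moves with the door.
- catch_arm (a joint): Angle in rad of the sprung steel arm that throws the door ajar: 0 latched, about 0.55 once the catch has let go. It turns about the door hinge line, low behind the door (42 to 54 mm above the counter, 165 mm long). Keep fingers above 80 mm over the counter and they never meet it.
- sugar_pot: Closed white ceramic sugar pot with blue lid, 90 mm across, 100 mm high, loose; origin under its middle.
- tin_box: Lidded red tin with brass lid, 79 x 109 mm, 68 mm high, loose; origin under its middle.
- tumbler: Squat green glass tumbler, 76 mm across, 80 mm high, loose; origin under its middle.

How it is judged:
By the outcome, as a careful person would: the job done as asked, in the order asked, and still so for the second after the job is handed in, with the robot touching nothing.
It also fails if it takes over 48 s, if anything falls off the work surface, if the arm or the gripper's body presses on something with over 40 N, if the wrist force passes 120 N, or if a joint passes its speed limit or range.

## Working session

There is one attempt and no reset: what is moved stays moved. The work goes in short steps, Python scripts to look and compute and a shell command to move; the robot and the scene stay as the last step left them, time stands still between calls to the robot, and variables do not carry over. Pictures are saved under pics/ and viewed, at most 10 in all, crops included, and the job is handed in when it is done.

```bash
mkdir -p pics
cat > h.py <<'E'
import numpy as np,cv2
from station import env,cams
from scipy.spatial.transform import Rotation as R
def cam(n):
    p=cams.camera_params(n);A=np.array(p['attitude'],float)
    if A.size==9:A=A.reshape(3,3)
    else:A=R.from_rotvec(A).as_matrix()
    return np.array(p['mtx']),np.array(p['origin'],float),A
def cloud(n,d):
    K,o,A=cam(n);v,u=np.mgrid[:384,:512]
    P=np.stack([(u-K[0,2])/K[0,0]*d,(v-K[1,2])/K[1,1]*d,d],-1)
    return P@A.T+o
E
python3 - <<'E'
from h import *
for n in('scene','top'):
    im,d=cams.read_camera(n);np.savez(n+'0',im=im,d=d);cv2.imwrite(f'pics/{n}0.png',im[:,:,::-1]);print(cams.camera_params(n))
s=env.get_state();print(s)
E
```

```text
{'mtx': array([[375.52532742,   0.        , 253.96889005],
       [  0.        , 375.52532742, 193.32268502],
       [  0.        ,   0.        ,   1.        ]]), 'origin': array([ 400.93103654, -371.0927953 ,  864.57276551]), 'attitude': array([-2.60843479,  0.45810671, -0.12517276])}
{'mtx': array([[418.43607405,   0.        , 252.11686513],
       [  0.        , 418.43607405, 191.93454097],
       [  0.        ,   0.        ,   1.        ]]), 'origin': array([ 476.81594739,   14.34704022, 1139.80596321]), 'attitude': array([-2.1523951 ,  2.19918811, -0.09678473])}
{'time': 0.1, 'joints': array([ 1.16339666e+00,  3.00425184e-01,  1.52151301e+00, -1.43037879e-05,
        1.32070906e+00, -6.66041872e-02]), 'dq': array([-3.90631205e-05, -7.66828915e-04, -2.55244242e-03,  1.27109136e-03,
        5.48653667e-04,  1.06269316e-04]), 'effort': array([ 2.08694819e-04, -5.44375634e+01, -3.62372696e+01, -7.91135426e-05,
        2.94190264e-03,  2.66164801e-05]), 'eef_pos': array([183.75534121, 518.17352784, 230.77530005]), 'orientation': array([-5.32688237e-01, -3.09586401e+00,  1.61523816e-03]), 'force': array([-0.36913246, -0.20996768,  0.28302064]), 'wrist_torque': array([-0.02077115,  0.00171061, -0.02122121]), 'grip_force': 0.0, 'opening': 85.59430099487484}
```

View pics/scene0.png

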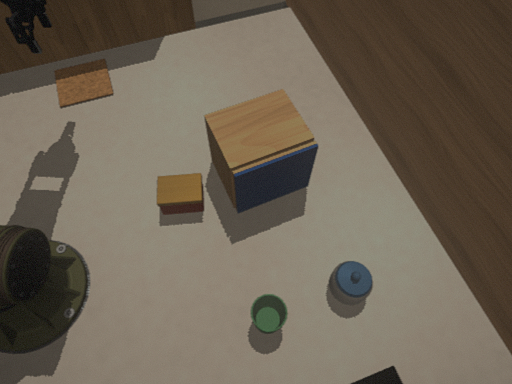

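View pics/top0.png

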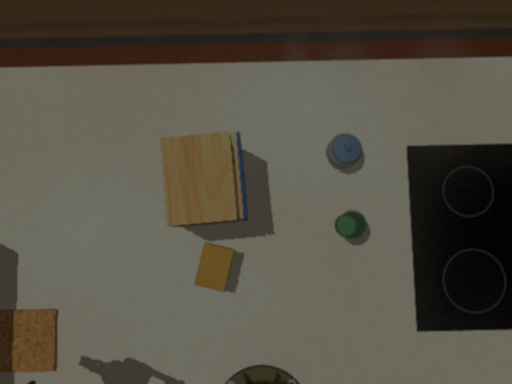

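The top view shows the cupboard top at about (163–238, 133–225) with the blue door on its right side: front faces world −y, hinge at the near end (~(243,218)), free edge far (~(238,134)). Pot is at (345,150), tumbler at (350,225), tin at (215,267).

Run:
```python
from h import *
for n in('top','scene'):
    z=np.load(n+'0.npz');P=cloud(n,z['d']);im=z['im'].astype(int);ok=z['d']>0
    m=ok&(P[...,2]>170)&(P[...,2]<215)&(P[...,0]>350)&(P[...,1]>-100)
    blue=(im[...,2]>im[...,0]*1.25)&(im[...,2]>im[...,1]*1.1)&(im[...,2]>30)
    wood=m&(im[...,0]>im[...,2]+20)
    w=P[wood];r=cv2.minAreaRect(w[:,:2].astype(np.float32));print(n,'wood',r,np.median(w[:,2]),cv2.boxPoints(r).round().tolist())
    b=P[blue&ok&(P[...,2]>20)&(P[...,1]>-80)&(P[...,0]<720)]
    if len(b):
        print('blue',len(b),b.min(0).round(),b.max(0).round())
        l=cv2.fitLine(b[:,:2].astype(np.float32),cv2.DIST_HUBER,0,.01,.01).ravel();print(l,np.degrees(np.arctan2(l[1],l[0])))
    if n=='top':
        for nm,c,r0 in(('pot',(345,150),12),('tumbler',(350,225),14),('tin',(215,267),14)):
            q=P[c[1]-25:c[1]+26,c[0]-25:c[0]+26].reshape(-1,3);q=q[(q[:,2]>50)&(q[:,2]<120)]
            print(nm,len(q),q.min(0).round(),q.max(0).round())
```

```text
top wood ((597.74267578125, 128.84242248535156), (204.44264221191406, 173.49972534179688), 4.165911674499512) 189.31406676695502 [[489.0, 208.0], [502.0, 35.0], [706.0, 50.0], [693.0, 223.0]]
blue 274 [504.  28. 116.] [700.  46. 191.]
[9.9769801e-01 6.7813419e-02 5.9934265e+02 3.6826237e+01] 3.8884072
pot 909 [ 637. -278.   50.] [ 725. -188.  101.]
tumbler 286 [ 447. -276.   50.] [ 520. -201.   84.]
tin 1354 [325.  63.  53.] [447. 163.  74.]
scene wood ((936.2515869140625, 192.58734130859375), (906.8324584960938, 197.4938507080078), 10.84447193145752) 188.93623279177962 [[472.0, 204.0], [510.0, 10.0], [1400.0, 181.0], [1363.0, 375.0]]
blue 1588 [506.  25.  20.] [704.  46. 190.]
[9.9781096e-01 6.6130742e-02 5.7274292e+02 3.0892876e+01] 3.7917788
```

```bash
cat > rel.py <<'E'
import sys
from h import *
# usage: rel.py x y z yaw_deg -> shares from the present pose (tool down, yaw = heading of tool x)
x,y,z,yaw=map(float,sys.argv[1:5]);s=env.get_state()
C=R.from_rotvec(s['orientation']);c=np.radians(yaw)
X=np.array([np.cos(c),np.sin(c),0]);Z=np.array([0,0,-1.]);T=R.from_matrix(np.c_[X,np.cross(Z,X),Z])
print((C.inv().apply(np.array([x,y,z])-s['eef_pos'])/500).round(4),((C.inv()*T).as_rotvec()/(np.pi/4)).round(3),'t',s['time'],s['eef_pos'].round(1),s['force'].round(1))
E
python3 -m handwheel '[[-0.1,-0.05,-0.06,0,0,0.2],[-0.2,-0.1,-0.06,0,0,0.4],[-0.3,-0.17,-0.06,0,0,0.6],[-0.4,-0.23,-0.06,0,0,0.74],[-0.43,-0.247,-0.06,0,0,0.74]]' 0 40; python3 rel.py 570 100 262 94
```

```text
time: 0.72
eef_pos: [346.6, 328.0, 261.2]
orientation: [1.403, 2.811, -0.0]
force: [0.0, -0.6, -1.1]
opening: 0.4
grip_force: 0.0
[-0.633   0.0832 -0.0014] [-0.     0.     0.732] t 0.725 [346.6 328.  261.2] [ 0.  -0.6 -1.1]
```

```bash
python3 -m handwheel '[[-0.12,0.015,0,0,0,0.2],[-0.24,0.03,0,0,0,0.4],[-0.36,0.05,0,0,0,0.6],[-0.48,0.06,0,0,0,0.732],[-0.58,0.076,0,0,0,0.732]]'; python3 rel.py 668 -20 250 94
```

```text
time: 1.35
eef_pos: [551.8, 120.7, 261.0]
orientation: [-2.138, -2.301, 0.0]
force: [-0.4, 1.4, 0.1]
opening: 0.1
grip_force: 0.0
[-0.2976  0.2112  0.0218] [-0.001 -0.     0.004] t 1.35 [551.8 120.7 261. ] [-0.4  1.4  0.1]
```

```bash
python3 -m handwheel '[[-0.08,0.055,0,0,0,0],[-0.16,0.11,0,0,0,0],[-0.24,0.165,0.01,0,0,0],[-0.298,0.21,0.02,0,0,0],[-0.298,0.21,0.02,0,0,0]]'; python3 rel.py 668 -10 150 94
```

```text
time: 1.98
eef_pos: [667.1, -20.1, 249.3]
orientation: [-2.138, -2.3, 0.002]
force: [-1.4, -0.5, 0.5]
opening: -0.0
grip_force: 0.0
[0.02   0.0038 0.1985] [-0.003 -0.     0.004] t 1.975 [667.1 -20.1 249.3] [-1.4 -0.5  0.5]
```

```bash
python3 -m handwheel '[[0,0.002,0.05,0,0,0],[0,0.004,0.1,0,0,0],[0.01,0.004,0.15,0,0,0],[0.02,0.004,0.2,0,0,0],[0.02,0.004,0.2,0,0,0]]'; python3 rel.py 670 20 150 94;  python3 - <<'E'
from h import *
im,d=cams.read_camera('scene');c=im[60:260,170:420];cv2.imwrite('pics/s1.png',cv2.resize(c,None,fx=3,fy=3)[:,:,::-1])
E
```

```text
time: 2.6
eef_pos: [666.6, -7.3, 149.5]
orientation: [-2.134, -2.302, 0.003]
force: [-0.9, -0.8, 0.7]
opening: -0.0
grip_force: 0.0
[ 0.054   0.0108 -0.0009] [-0.005 -0.001  0.008] t 2.6 [666.6  -7.3 149.5] [-0.9 -0.8  0.7]
```

View pics/s1.png

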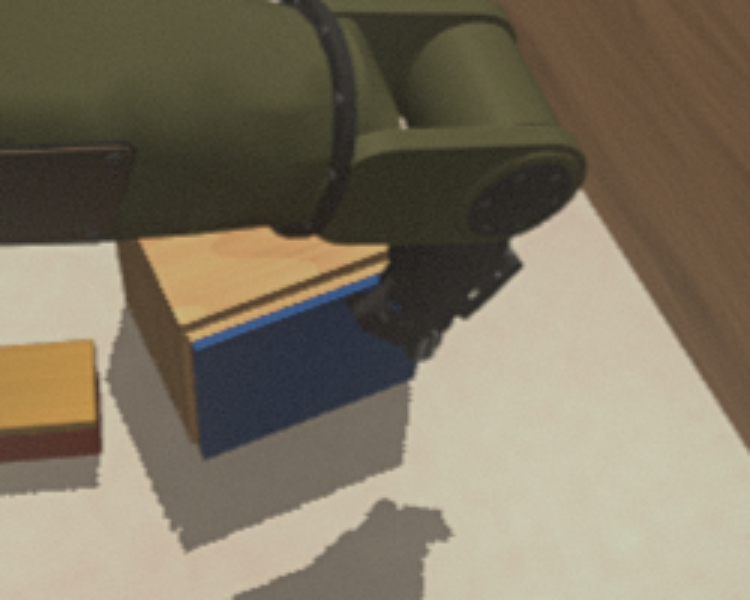

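The crop shows the closed fingers in front of the blue door near its free edge (~(425,345)), not touching. Approaching.

```bash
python3 -m handwheel '[[0.02,0.003,0,0,0,0],[0.04,0.006,0,0,0,0],[0.054,0.008,0,0,0,0],[0.056,0.008,0,0,0,0],[0.056,0.008,0,0,0,0]]'; python3 -m handwheel '[[0.002,0,0,0,0,0],[0.004,0,0,0,0,0],[0.006,0,0,0,0,0],[0.008,0,0,0,0,0],[0.008,0,0,0,0,0]]'
```

```text
time: 3.28
eef_pos: [669.6, 19.5, 151.3]
orientation: [-2.138, -2.302, 0.0]
force: [0.3, 0.3, -0.8]
opening: -0.1
grip_force: 0.0
time: 3.9
eef_pos: [669.3, 23.5, 151.3]
orientation: [2.138, 2.302, 0.0]
force: [0.6, -0.1, 0.0]
opening: 0.2
grip_force: 0.0
```

```bash
python3 -m handwheel '[[0.002,0,0,0,0,0],[0.004,0,0,0,0,0],[0.006,0,0,0,0,0],[0.006,0,0,0,0,0],[0.006,0,0,0,0,0]]'
```

```text
time: 4.53
eef_pos: [669.1, 26.5, 151.3]
orientation: [-2.138, -2.302, 0.0]
force: [-0.2, -0.2, 0.6]
opening: -0.4
grip_force: 0.0
```

```bash
python3 -m handwheel '[[0.001,0,0,0,0,0],[0.002,0,0,0,0,0],[0.003,0,0,0,0,0],[0.004,0,0,0,0,0],[0.004,0,0,0,0,0]]'
```

```text
time: 5.15
eef_pos: [669.0, 28.4, 151.3]
orientation: [2.138, 2.302, 0.0]
force: [2.9, -4.3, -1.0]
opening: 0.1
grip_force: 2.0
```

```bash
python3 -m handwheel '[[0.001,0,0,0,0,0],[0.002,0,0,0,0,0],[0.003,0,0,0,0,0],[0.004,0,0,0,0,0],[0.004,0,0,0,0,0]]'
```

```text
time: 5.78
eef_pos: [668.9, 30.4, 151.3]
orientation: [2.138, 2.302, 0.0]
force: [3.3, -4.0, -2.0]
opening: -0.0
grip_force: 2.1
```

```bash
python3 -m handwheel '[[0.001,0,0,0,0,0],[0.002,0,0,0,0,0],[0.003,0,0,0,0,0],[0.003,0,0,0,0,0],[0.003,0,0,0,0,0]]'
```

```text
time: 6.4
eef_pos: [668.8, 31.9, 151.3]
orientation: [2.138, 2.302, 0.0]
force: [3.6, -4.5, -1.4]
opening: 0.3
grip_force: 2.1
```

```bash
python3 -m handwheel '[[-0.1,0,0,0,0,0],[-0.22,0,0,0,0,0],[-0.32,0,0,0,0,0],[-0.32,0,-0.06,0,0,0],[-0.32,0,-0.16,0,0,0]]'
python3 - <<'E'
from h import *
im,d=cams.read_camera('top');np.savez('top1',im=im,d=d);c=im[100:260,140:380];cv2.imwrite('pics/t1.png',cv2.resize(c,None,fx=3,fy=3)[:,:,::-1])
im,d=cams.read_camera('scene');np.savez('scene1',im=im,d=d)
cv2.imwrite('pics/s2.png',im[:,:,::-1])
E
```

```text
time: 7.02
eef_pos: [679.7, -127.7, 230.3]
orientation: [-2.136, -2.298, 0.002]
force: [0.2, -0.4, -0.3]
opening: -0.3
grip_force: 0.0
```

View pics/t1.png

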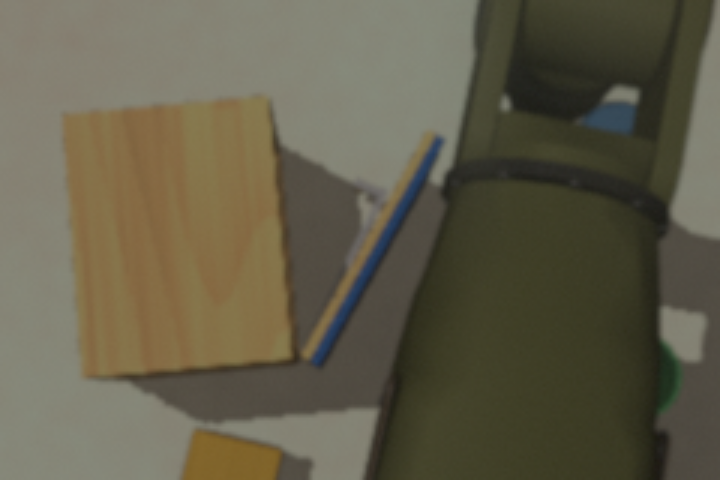

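View pics/s2.png

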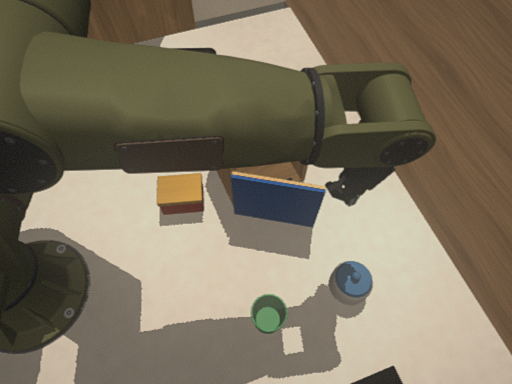

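The door stands ajar, about 32° open: in the top crop it runs from (305,358) to (430,135), with the pot and tumbler still in place. Next I go over the door and come down behind it.

```bash
python3 - <<'E'
from h import *
z=np.load('top1.npz');P=cloud('top',z['d'])
q=P[140:225,238:290].reshape(-1,3);q=q[(q[:,2]>178)&(q[:,2]<195)&(q[:,1]<44)]
r=cv2.minAreaRect(q[:,:2].astype(np.float32));print(len(q),r,cv2.boxPoints(r).round().tolist())
E
python3 rel.py 668 0 240 94
```

```text
606 ((585.7991943359375, -15.406974792480469), (15.990156173706055, 200.42608642578125), 59.48397445678711) [[495.0, 29.0], [668.0, -73.0], [676.0, -59.0], [504.0, 42.0]]
[ 0.2564 -0.0087 -0.0051] [0.011 0.002 0.006] t 7.125 [ 681.8 -127.5  237.7] [ 0.5 -0.   1.1]
```

```bash
python3 -m handwheel '[[0.07,0,-0.01,0,0,0],[0.14,-0.005,-0.01,0,0,0],[0.21,-0.01,-0.01,0,0,0],[0.25,-0.01,0,0,0,0],[0.25,-0.01,0,0,0,0]]'; python3 rel.py 668 -3 135 94
```

```text
time: 7.75
eef_pos: [666.1, -2.2, 230.5]
orientation: [-2.135, -2.303, 0.001]
force: [-1.4, -0.5, 0.6]
opening: -0.1
grip_force: 0.0
[-0.002   0.0039  0.1911] [-0.001 -0.     0.008] t 7.75 [666.1  -2.2 230.5] [-1.4 -0.5  0.6]
```

```bash
python3 -m handwheel '[[0,0.004,0.05,0,0,0],[0,0.004,0.1,0,0,0],[0,0.004,0.15,0,0,0],[0,0.004,0.19,0,0,0],[0,0.004,0.19,0,0,0]]'; python3 rel.py 668 -3 135 60
python3 - <<'E'
import numpy as np
H=np.array([504,42.]);
for th in (.62,.8,1,1.2,1.4,1.6,1.7):
    for off in(12,16):
        a=np.radians(4)-th;d=np.array([np.cos(a),np.sin(a)]);n=np.array([-d[1],d[0]])
        print(th,off,(H+150*d+off*n).round())
E
```

```text
time: 8.38
eef_pos: [667.8, -3.8, 134.7]
orientation: [-2.137, -2.3, 0.003]
force: [-0.3, 0.7, 0.0]
opening: -0.1
grip_force: 0.0
[ 0.0016  0.0006 -0.0007] [-0.004  0.001  0.76 ] t 8.375 [667.8  -3.8 134.7] [-0.3  0.7  0. ]
0.62 12 [638. -26.]
0.62 16 [640. -23.]
0.8 12 [624. -49.]
0.8 16 [626. -46.]
1 12 [603. -71.]
1 16 [606. -69.]
1.2 12 [579. -89.]
1.2 16 [582. -87.]
1.4 12 [ 551. -101.]
1.4 16 [ 555. -100.]
1.6 12 [ 522. -107.]
1.6 16 [ 526. -107.]
1.7 12 [ 507. -108.]
1.7 16 [ 511. -109.]
```

```bash
python3 -m handwheel '[[0,0,0,0,0,0.2],[0,0,0,0,0,0.4],[0,0,0,0,0,0.6],[0,0,0,0,0,0.76],[0,0,0,0,0,0.76]]'; python3 rel.py 644 -16 135 60;python3 rel.py 625 -47 135 48;python3 rel.py 605 -70 135 37
```

```text
time: 9.0
eef_pos: [668.7, -3.4, 137.5]
orientation: [2.719, 1.572, 0.002]
force: [0.1, -0.5, 0.4]
opening: -0.0
grip_force: 0.0
[-0.0464 -0.0303  0.0048] [ 0.002 -0.001  0.002] t 9.0 [668.7  -3.4 137.5] [ 0.1 -0.5  0.4]
[-0.1191 -0.0323  0.0048] [ 0.002 -0.001  0.268] t 9.0 [668.7  -3.4 137.5] [ 0.1 -0.5  0.4]
[-0.1789 -0.044   0.0047] [ 0.002 -0.001  0.513] t 9.0 [668.7  -3.4 137.5] [ 0.1 -0.5  0.4]
```

```bash
python3 -m handwheel '[[-0.03,-0.02,0.003,0,0,0],[-0.05,-0.03,0.004,0,0,0],[-0.07,-0.031,0.004,0,0,0.1],[-0.095,-0.032,0.004,0,0,0.19],[-0.119,-0.032,0.004,0,0,0.268]]'; python3 rel.py 605 -70 135 37;python3 rel.py 581 -88 135 25;python3 rel.py 554 -101 135 14
```

```text
time: 9.62
eef_pos: [624.7, -47.1, 134.9]
orientation: [2.87, 1.277, 0.001]
force: [0.1, 1.1, -0.7]
opening: -0.3
grip_force: 0.0
[-0.0603  0.0014 -0.0003] [ 0.001 -0.001  0.244] t 9.625 [624.7 -47.1 134.9] [ 0.1  1.1 -0.7]
[-0.1192 -0.0101 -0.0004] [ 0.001 -0.001  0.51 ] t 9.625 [624.7 -47.1 134.9] [ 0.1  1.1 -0.7]
[-0.1746 -0.0328 -0.0004] [ 0.001 -0.001  0.755] t 9.625 [624.7 -47.1 134.9] [ 0.1  1.1 -0.7]
```

```bash
python3 -m handwheel '[[-0.03,0.001,0,0,0,0.12],[-0.06,0.001,0,0,0,0.244],[-0.09,-0.004,0,0,0,0.38],[-0.119,-0.01,0,0,0,0.51],[-0.119,-0.01,0,0,0,0.51]]'; python3 rel.py 554 -101 135 14;python3 rel.py 524 -107 135 2;python3 rel.py 511 -109 135 -3
```

```text
time: 10.25
eef_pos: [581.0, -88.2, 134.9]
orientation: [3.066, 0.682, 0.001]
force: [1.1, -0.1, 0.4]
opening: 0.0
grip_force: 0.0
[-0.0598  0.0004 -0.0002] [ 0.    -0.001  0.246] t 10.25 [581.  -88.2 134.9] [ 1.1 -0.1  0.4]
[-0.1192 -0.0142 -0.0003] [ 0.    -0.001  0.513] t 10.25 [581.  -88.2 134.9] [ 1.1 -0.1  0.4]
[-0.1445 -0.0216 -0.0003] [ 0.    -0.001  0.624] t 10.25 [581.  -88.2 134.9] [ 1.1 -0.1  0.4]
```

Run:
```python
from h import *
im,d=cams.read_camera('scene');cv2.imwrite('pics/s3.png',im[:,:,::-1])
```

```text
(no output)
```

View pics/s3.png

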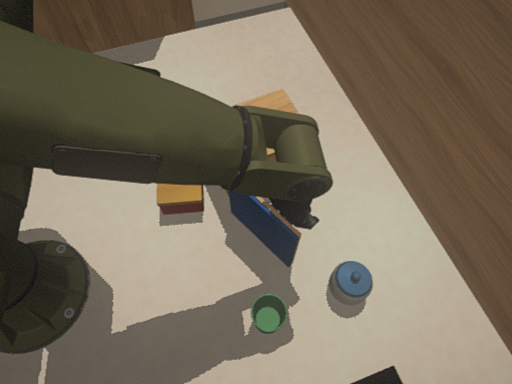

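The scene view shows the finger behind the door, which is now about 65° open (free edge near (295,262)); pot and tumbler undisturbed. Continuing past square.

```bash
python3 -m handwheel '[[-0.035,0,0,0,0,0.14],[-0.07,-0.003,0,0,0,0.28],[-0.1,-0.009,0,0,0,0.42],[-0.125,-0.015,0,0,0,0.54],[-0.1445,-0.0216,0,0,0,0.624]]';python3 -m handwheel '[[0,0,0,0,0,0],[0.01,0,0,0,0,0],[0.05,0,0,0,0,0],[0.1,0,0,0,0,0],[0.1,0,0,0,0,0]]'; python3 rel.py 562 -109 240 0
```

```text
time: 10.92
eef_pos: [511.3, -108.2, 134.6]
orientation: [3.14, -0.082, 0.001]
force: [1.0, 0.9, -0.4]
opening: -0.2
grip_force: 0.0
time: 11.55
eef_pos: [562.4, -110.9, 133.9]
orientation: [3.141, -0.08, 0.0]
force: [0.3, -0.9, 0.0]
opening: -0.2
grip_force: 0.0
[-0.001  -0.0037 -0.2122] [ 0.    -0.    -0.065] t 11.55 [ 562.4 -110.9  133.9] [ 0.3 -0.9  0. ]
```

Rise and move clear so the door can be seen.

```bash
python3 -m handwheel '[[0,0,-0.08,0,0,0],[0,0,-0.16,0,0,0],[0,0,-0.26,0,0,0],[0.05,0,-0.34,0,0,0],[0.1,0,-0.34,0,0,0]]'; python3 -m handwheel '[[0,-0.1,0,0,0,0],[0,-0.2,0,0,0,0],[0,-0.3,0,0,0,0],[0,-0.4,0,0,0,0],[0,-0.45,0,0,0,0]]'; python3 -m handwheel '[[0,0,0,0,0,0],[0,0,0,0,0,0],[0,0,0,0,0,0],[0,0,0,0,0,0],[0,0,0,0,0,0]]'
python3 - <<'E'
from h import *
im,d=cams.read_camera('top');np.savez('top2',im=im,d=d);cv2.imwrite('pics/t2.png',im[:,:,::-1])
P=cloud('top',d);x,y,z=P[...,0],P[...,1],P[...,2]
q=P[(z>178)&(z<195)&(y<40)&(y>-175)&(x>460)&(x<560)]
r=cv2.minAreaRect(q[:,:2].astype(np.float32));print(len(q),r,cv2.boxPoints(r).round().tolist())
for n,b in(('pot',(345,150)),('tumbler',(350,225)),('tin',(215,267))):
    q=P[b[1]-25:b[1]+26,b[0]-25:b[0]+26].reshape(-1,3);q=q[(q[:,2]>50)&(q[:,2]<120)]
    print(n,len(q),q.min(0).round(),q.max(0).round())
E
```

```text
time: 12.18
eef_pos: [612.1, -113.7, 308.3]
orientation: [3.139, -0.082, 0.009]
force: [-0.5, 0.0, 0.6]
opening: 0.1
grip_force: 0.0
time: 12.8
eef_pos: [622.6, 113.6, 304.1]
orientation: [-3.141, 0.078, 0.001]
force: [-0.1, -0.2, 0.1]
opening: 0.1
grip_force: 0.0
time: 13.42
eef_pos: [623.0, 110.6, 304.3]
orientation: [3.14, -0.085, 0.0]
force: [-0.4, -0.4, 0.4]
opening: 0.1
grip_force: 0.0
611 ((489.91876220703125, -57.43101501464844), (195.92098999023438, 16.036596298217773), 86.78670501708984) [[476.0, -155.0], [492.0, -156.0], [503.0, 40.0], [487.0, 41.0]]
pot 912 [ 636. -277.   50.] [ 724. -188.  101.]
tumbler 291 [ 447. -276.   50.] [ 520. -201.   84.]Traceback (most recent call last):
  File "<stdin>", line 8, in <module>
    return umr_minimum(a, axis, None, out, keepdims, initial, where)
ValueError: zero-size array to reduction operation minimum which has no identity
```

View pics/t2.png

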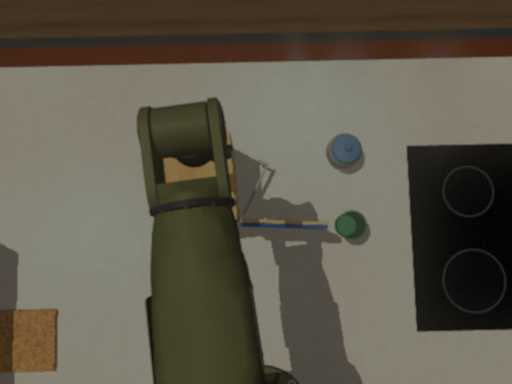

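The top view shows the door from (242,220) to (327,226), about 97° open. Pot and tumbler are unmoved, and the gripper is 110 mm above the cupboard and clear.

```bash
python3 -c "
from station import env
print(env.sign_off())"
```

```text
the job is handed in; nothing more can be done
None
```

The door was pressed, sprang ajar to about 0.60 rad, and was pushed open to about 97°; the arm is clear, the pot and tumbler measured unmoved (tin hidden by the arm in the last picture, but never approached), and the job was handed in after about 13.5 s.

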